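# Tilt the folding rule out of its half-covered box

### The job

The folded wooden rule lies in the wooden box with both its ends tucked under the end covers, and it is longer than the opening between them. Work it out gently: slide it back under the wide cover, tilt its other end up through the opening and draw it out, without forcing it against the box or knocking over or shifting the pots and tape roll round it. Finish holding the rule in the gripper, still and level, right above the box with at least 5 cm of air between its whole length and the box's top; do not put it down or let it go.

Things in the scene. Friction and masses are not known exactly. Their poses are not given: they have to be found in the camera images.
- box: fixed wooden box, 276 long (x) x 106 wide (y) x 62 mm high; origin: centre of its underside on the table. Inside 260 x 90 mm, floor 6 mm thick. Two fixed end covers, 6 mm thick, underside 56 mm above the table: the wide one from the -x end to x = -45 mm, the narrow one from x = +100 mm to the +x end. Between them the top is open, 145 mm long, 90 mm wide.
- box_opening (a point): centre of the box's opening at the level of its top (box x = +27.5 mm, 62 mm above the table); axes as the box's
- rule_mid (a point): centre (half-way up) of the loose folded wooden rule: a plain bar 200 long (its x) x 24 wide (y) x 20 mm high (z), about 0.12 kg, ends alike. It starts flat on the box's floor, nearly along the box, its ends 16 to 26 mm under the narrow and 29 to 39 mm under the wide cover; about 30 mm free on each long side for the fingers
- rule_end0 (a point): middle of the rule's end face at its -x end, 100 mm from its centre
- rule_end1 (a point): middle of the rule's end face at its +x end, 100 mm from its centre
- mini_pot_1_mid (a point): loose bystander beside the box: small clay pot, 58 mm wide, 45 mm high; point at its centre, half-way up; leave it alone
- mini_pot_2_mid (a point): loose bystander beside the box: smaller clay pot, 49 mm wide, 38 mm high; point at its centre, half-way up; leave it alone
- floral_tape_0_mid (a point): loose bystander beside the box: flat roll of stem tape, 58 mm across, 13 mm high; point at its centre, half-way up; leave it alone
There are look-alikes about, which are no part of the job. There is more than one size of the part that bears rule_mid; the job needs the larger.

How it is judged:
By the outcome, as a careful person would: the job done as asked, in the order asked, and still so for the second after the job is handed in, while the arm keeps its last pose, push and grip.
It also fails if it takes over 32 s, if anything falls off the work surface, if the arm or the gripper's body presses on something with over 40 N, if the wrist force passes 120 N, or if a joint passes its speed limit or range.

### The arm

A 7-joint arm with a two-finger parallel gripper is mounted at the origin on the work surface; the furniture and walls round the work are solid. World frame = base frame: x ahead of the robot, y to its left, z up, the work surface at z = 0. Lengths are in m, angles in rad, forces in N, time in s.
With the tool pointing down it reaches from about 0.4 to 0.85 m from the base axis. Payload 4.5 kg.
Tool frame: the origin (TCP) lies midway between the tips of the shut fingers; the grasp point (between the pads) lies behind it (r.grip_point_offset is the z of the grasp point in the tool frame, in m); z points along the fingers, y is the line along which they close (so a half turn about z gives the same grasp; the last joint's range is limited). The gripper opens to 88 mm and grips with 3 to 60 N. Pads are 18 mm wide; open, the fingers measure 123 mm over their backs; the gripper's body (75 mm by 187 mm) begins 45 mm behind the grasp point.
Start: joints at [-1.285, 0.689, -0.195, 1.565, 0.157, 0.902, -0.215], TCP at [0.156, 0.605, 0.239] pointing down, gripper open.
Joint ranges: [-3.01, 3.01], [-0.46, 2.08], [-1.47, 1.51], [0.13, 2.56], [-1, 4.14], [0.04, 2.09], [-2.66, 2.66]. Speed limits (rad/s): [2.57, 2.57, 3.14, 3.14, 3.14, 3.14, 3.14].

### API

Orientations are given as a unit quaternion [x, y, z, w].
In Python, from plant import r, optics, workorder gives the robot as it stands.
- The arm moves only by the shell command python3 -m creep 'ROWS' [FORCE]. ROWS is JSON, a list of rows, each an object of numbers: "grip": the gripper command: -1 is shut, 1 is fully open, values between are in proportion; "tx", "ty", "tz": the shift along the tool's x, y, z in cm; "spin": the turn about the tool's z in degrees. In form: [{"grip": .., "tx": .., "ty": .., "tz": .., "spin": ..}, ...]. A call has 1 to 8 rows; each row shifts and turns the commanded pose from where the row before left it, along the tool's axes as they then stand; what a row does not reach is not made up. A row lasts 1/12 s, in which the tool goes at most 41.7 mm and 7.16 degrees, less where a joint would pass 70% of its speed; a pose out of reach is approached as far as the arm can. A call with a gripper value outside its range is refused whole. The fingers move at their own pace and stop on an object; FORCE is the grip in N (left out, the last holds). Time passes only in rows, so rows that do not move let the fingers close. It gives the time, the measured TCP pose, the force, the opening and the grip force at its end, in the units of the state.
- r.get_state(): the state, without advancing time (a new reading comes with each control period).
- optics.snapshot(name): name is "side" or "top"; returns (picture, depth): 420x560x3 uint8, red, green, blue; 420x560 float32, m along the optical axis (not along the pixel's ray), 0 where there is no reading.
- optics.get_calibration(name): a dict with "fx", "fy", "cx", "cy" (pixels), "extrinsics" (4x4, takes a point from world to camera coordinates). Camera axes: x right, y down, z forward; pixel columns grow to the right and rows downward; lengths in m; the calibration is good to about 2 mm. A picture is of the moment at which its call begins. get_calibration takes no time and is no camera call.
- workorder.finish_job(): hands the job in; it is judged then, once.
The state is a dict: "clock": time; "q": joint angles; "qd": joint speeds; "joint_torque": joint torques, N m; "tool_pos": TCP position; "eef_rot": TCP orientation; "contact_force": force on the tool from outside, world axes, zero at the start; "moment": the same for the moment, N m; "opening": opening from 0.0 (shut) to 1.0 (fully open); "finger_force": force on a finger pad.
Only numpy, scipy, OpenCV 4.12 (cv2) and the standard library are available. Lean on these libraries where they do the work, as an engineer would, in place of code of your own. Each camera call takes 0.05 s, during which the arm holds its last target. There are 200 camera calls.

## Working session

There is one attempt and no reset: what is moved stays moved. The work goes in short steps, Python scripts to look and compute and a shell command to move; the robot and the scene stay as the last step left them, time stands still between calls to the robot, and variables do not carry over. Pictures are saved under pics/ and viewed, at most 10 in all, crops included, and the job is handed in when it is done.

```bash
mkdir -p pics; ls
python3 - <<'E'
from plant import r, optics, workorder
import cv2, numpy as np
print(r.get_state(), r.grip_point_offset)
for n in ("top","side"):
    im,d=optics.snapshot(n); cv2.imwrite(f"pics/{n}0.png",im[:,:,::-1]); np.save(f"pics/{n}0.npy",d)
    print(optics.get_calibration(n))
E
```

```text
pics
{'clock': 0.0, 'q': array([-1.28522884,  0.6900038 , -0.19449593,  1.56630549,  0.15732593,
        0.90250291, -0.21514583]), 'qd': array([ 0.0001076 , -0.00089115, -0.00233924, -0.00108432, -0.00084579,
       -0.00104264,  0.00068809]), 'joint_torque': array([-6.94491223e-05, -5.27542162e+01, -1.26730118e+00, -1.53430760e+01,
       -5.26935572e-02,  6.46844477e-03,  1.67707681e-04]), 'tool_pos': array([0.15560762, 0.60468338, 0.23790748]), 'eef_rot': array([ 1.25533629e-01,  9.92088945e-01, -9.12617200e-04, -3.43093370e-05]), 'contact_force': array([-0.51851741,  1.28877566,  0.20142673]), 'moment': array([ 0.0033171, -0.0086822,  0.0262923]), 'finger_force': 0.0, 'opening': 1.0007362327897154} -0.0187
{'fx': 445.1912363277443, 'fy': 445.1912363277443, 'cx': 272.5866324275712, 'cy': 210.60098487520173, 'extrinsics': array([[ 0.01311866, -0.9998674 , -0.00964753,  0.00590128],
       [-0.98852775, -0.01151678, -0.15059962,  0.56135885],
       [ 0.15046854,  0.01151251, -0.98854776,  0.84959111],
       [ 0.        ,  0.        ,  0.        ,  1.        ]])}
{'fx': 449.18482156001824, 'fy': 449.18482156001824, 'cx': 269.5121978716895, 'cy': 200.0269519265595, 'extrinsics': array([[-0.98340318, -0.18043254,  0.0190338 ,  0.53363726],
       [-0.11029626,  0.51122969, -0.85233734,  0.13195224],
       [ 0.14405875, -0.8402906 , -0.52264594,  0.81071981],
       [ 0.        ,  0.        ,  0.        ,  1.        ]])}
```

View pics/top0.png

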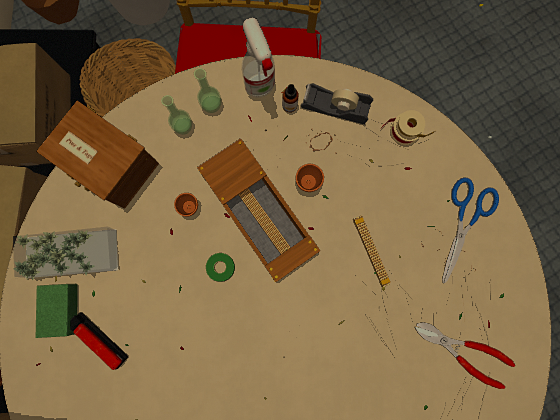

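View pics/side0.png

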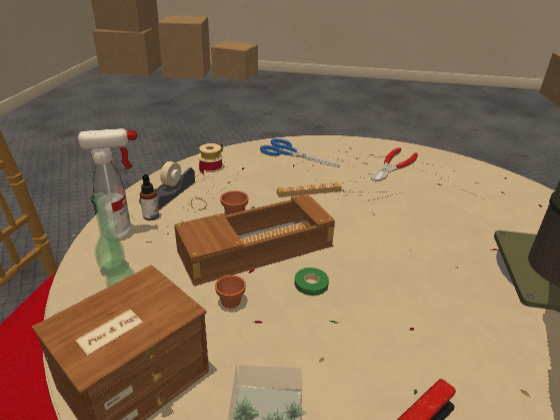

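The top view shows the box from about (235,170), its wide cover, to (290,262), its narrow cover. The rule lies inside from (243,195) to (288,247). The pots are at (187,205) and (310,180), the tape at (220,267), and a shorter look-alike rule is out at (370,250). In the side view the box is centred near (255,235), with a pot at (230,290) and the tape at (312,280) on its near side.

```bash
cat > h.py <<'E'
import numpy as np, cv2
from plant import r, optics, workorder
def cloud(n, d):
    c=optics.get_calibration(n); E=c["extrinsics"]
    v,u=np.mgrid[:d.shape[0],:d.shape[1]]
    P=np.stack([(u-c["cx"])/c["fx"]*d,(v-c["cy"])/c["fy"]*d,d],-1)
    P=(P-E[:3,3])@E[:3,:3]; P[d<=0]=np.nan
    return P
def proj(n,p):
    c=optics.get_calibration(n); q=c["extrinsics"]@np.append(p,1)
    return c["fx"]*q[0]/q[2]+c["cx"], c["fy"]*q[1]/q[2]+c["cy"]
E
python3 - <<'E'
from h import *
for n in ("top","side"):
    P=cloud(n,np.load(f"pics/{n}0.npy"))
    if n=="top": roi=np.s_[135:290,195:325]
    else: roi=np.s_[190:280,170:340]
    Q=P[roi].reshape(-1,3); Q=Q[~np.isnan(Q[:,0])]
    print(n,np.histogram(Q[:,2],bins=np.arange(-.01,.09,.004)))
    T=Q[(Q[:,2]>.054)&(Q[:,2]<.07)]
    if n=="side": T=T[np.hypot(*(T[:,:2]-C).T)<.16]
    (cx,cy),(w,h),a=cv2.minAreaRect(T[:,:2].astype(np.float32)*1000)
    print("box rect mm",cx,cy,w,h,a,"z",np.median(T[:,2]))
    if n=="top":C=np.array([cx,cy])/1000
    print([proj(n,[*(b/1000),.062]) for b in cv2.boxPoints(((cx,cy),(w,h),a))])
E
```

```text
top (array([   0,  783, 8652, 2884, 1561,  435,  231,   72,  437,  512,   64,
         53,   64,  132,   61,   46,  489, 1432, 2136,   31,    0,    0,
          0,    0]), array([-0.01 , -0.006, -0.002,  0.002,  0.006,  0.01 ,  0.014,  0.018,
        0.022,  0.026,  0.03 ,  0.034,  0.038,  0.042,  0.046,  0.05 ,
        0.054,  0.058,  0.062,  0.066,  0.07 ,  0.074,  0.078,  0.082,
        0.086]))
box rect mm 563.6197509765625 42.89350891113281 276.17376708984375 105.95917510986328 35.5078010559082 z 0.06212385066120707
[(np.float64(275.2011563987381), np.float64(281.8715049791707)), (np.float64(320.24430358886616), np.float64(250.20395826076492)), (np.float64(240.08460881308554), np.float64(137.23386840344392)), (np.float64(196.10557036342573), np.float64(166.5756615120702))]
side (array([   0,  848, 4420,  568,  522,  742,  434,  427,  838,  482,  462,
        545,  466,  522,  407,  413,  579, 2277,  296,    0,    0,    0,
          0,    0]), array([-0.01 , -0.006, -0.002,  0.002,  0.006,  0.01 ,  0.014,  0.018,
        0.022,  0.026,  0.03 ,  0.034,  0.038,  0.042,  0.046,  0.05 ,
        0.054,  0.058,  0.062,  0.066,  0.07 ,  0.074,  0.078,  0.082,
        0.086]))
box rect mm 562.14697265625 44.31611633300781 276.9942626953125 110.44697570800781 35.96664047241211 z 0.06079176967589756
[(np.float64(335.7778935328476), np.float64(219.98402656129292)), (np.float64(306.31168073470303), np.float64(192.24038961079154)), (np.float64(172.86113022956684), np.float64(223.56451356730747)), (np.float64(191.06507708020558), np.float64(258.9249198203497))]
```

```bash
cat >> h.py <<'E'
A=np.deg2rad(35.6+180); C=np.array([.563,.0435])
X=np.array([np.cos(A),np.sin(A)]); Y=np.array([-X[1],X[0]])
def tobox(p): d=np.asarray(p)[...,:2]-C; return np.stack([d@X,d@Y],-1)
def toworld(bx,by): return C+bx*X+by*Y
E
python3 - <<'E'
from h import *
for n in ("top","side"):
    P=cloud(n,np.load(f"pics/{n}0.npy")).reshape(-1,3); B=tobox(P)
    m=(abs(B[:,0]-.0275)<.066)&(abs(B[:,1])<.04)&(P[:,2]>.019)&(P[:,2]<.034)
    print(n,m.sum(),np.median(P[m,2]))
    b=B[m]
    k=np.polyfit(b[:,0],b[:,1],1); print("y at 21mm",np.polyval(k,.021)*1000,"yaw deg",np.degrees(np.arctan(k[0])),b.min(0),b.max(0))
    print("y pct",np.percentile(b[:,1]-np.polyval(k,b[:,0]),[2,98]))
    for nm,c,rad in (("pot1",(310,180),0),("pot2",(187,205),0)): pass
    # bystanders by height clusters round the box
    m=(P[:,2]>.008)&(P[:,2]<.06)&(abs(B[:,0])<.2)&(abs(B[:,1])>.06)&(abs(B[:,1])<.17)
    I=np.zeros((400,400),np.uint8); ij=np.round((B[m]+.2)*1000).astype(int); I[ij[:,0].clip(0,399),ij[:,1].clip(0,399)]=1
    N,L,S,cc=cv2.connectedComponentsWithStats(cv2.dilate(I,np.ones((5,5))))
    print([(S[i,:4]-[200,200,0,0],S[i,4]) for i in range(1,N) if S[i,4]>300])
s=r.get_state()
R=__import__("scipy.spatial.transform",fromlist=["Rotation"]).Rotation.from_quat(s["eef_rot"]).as_matrix(); print(R.round(4)); print("tool y angle", np.degrees(np.arctan2(R[1,1],R[0,1])),"box Y angle",np.degrees(A)+90)
E
```

```text
top 763 0.026141419579421
y at 21mm -0.8847911919860614 yaw deg 0.6350808950580439 [-0.0384881  -0.01317296] [0.09326798 0.01176719]
y pct [-0.01153453  0.01165297]
[(array([-138, -121,   52,   55]), np.int32(1669)), (array([ 92, -25,  63,  62]), np.int32(2352)), (array([-159,   18,   63,   62]), np.int32(2744)), (array([134, 122,  39,  78]), np.int32(1771))]
side 357 0.02477407914260608
y at 21mm 0.2403576253501933 yaw deg 0.2065650756505152 [-0.02723057 -0.0104492 ] [0.09256417 0.0110004 ]
y pct [-0.00888867  0.00924512]
[(array([-141, -120,   55,   53]), np.int32(1631)), (array([ 89, -25,  65,  61]), np.int32(2022)), (array([-161,   17,   63,   63]), np.int32(2859)), (array([130, 121,  43,  79]), np.int32(1853))]
[[-9.685e-01  2.490e-01 -3.000e-04]
 [ 2.490e-01  9.685e-01 -1.600e-03]
 [-1.000e-04 -1.600e-03 -1.000e+00]]
tool y angle 75.57929297454504 box Y angle 305.6
```

```bash
cat >> h.py <<'E'
from scipy.spatial.transform import Rotation as Ro
def goto(bx,by,z,yaw=0.4):
    "remaining move in tool axes (cm) and spin (deg) to reach box point"
    s=r.get_state(); R=Ro.from_quat(s["eef_rot"]).as_matrix()
    d=np.append(toworld(bx,by),z)-s["tool_pos"]
    a=np.degrees(np.arctan2(R[1,1],R[0,1])); t=np.degrees(A)+90+yaw
    print("clk",s["clock"],"tool cm",(R.T@d*100).round(2),"spin",round(-((t-a+90)%180-90),2),"box mm",(tobox(s["tool_pos"])*1000).round(1),"z",round(s["tool_pos"][2]*1000,1),"F",s["contact_force"].round(1),"open mm",round(s["opening"]*88,1),"ff",round(s["finger_force"],1),"q",s["q"].round(2))
E
python3 - <<'E'
from h import *
goto(.066,-.0005,.238)
P=cloud("top",np.load("pics/top0.npy")).reshape(-1,3)
a=np.array([.156,.605]);b=toworld(.066,0);u=(b-a)/np.linalg.norm(b-a)
d=P[:,:2]-a; t=d@u; l=abs(d@[-u[1],u[0]])
m=(l<.13)&(t>-.1)&(t<np.linalg.norm(b-a)+.1); print(b,np.nanmax(P[m,2]))
E
```

```text
clk 0.1 tool cm [-49.15 -49.24   0.09] spin -50.42 box mm [   4.5 -693.5] z 238.0 F [0.6 0.5 0.4] open mm 87.8 ff 0.0 q [-1.29  0.69 -0.19  1.57  0.16  0.9  -0.22]
[0.50933535 0.00507988] 0.0675114539730643
```

Clear corridor. Translate 49.2/49.2 cm in 24 rows, then spin.

```bash
python3 -m creep '[{"grip":-0.09,"tx":-2,"ty":-2},{"grip":-0.09,"tx":-2,"ty":-2},{"grip":-0.09,"tx":-2,"ty":-2},{"grip":-0.09,"tx":-2,"ty":-2},{"grip":-0.09,"tx":-2,"ty":-2},{"grip":-0.09,"tx":-2,"ty":-2},{"grip":-0.09,"tx":-2,"ty":-2},{"grip":-0.09,"tx":-2,"ty":-2}]' 5
python3 -m creep '[{"grip":-0.09,"tx":-2,"ty":-2},{"grip":-0.09,"tx":-2,"ty":-2},{"grip":-0.09,"tx":-2,"ty":-2},{"grip":-0.09,"tx":-2,"ty":-2},{"grip":-0.09,"tx":-2,"ty":-2},{"grip":-0.09,"tx":-2,"ty":-2},{"grip":-0.09,"tx":-2,"ty":-2},{"grip":-0.09,"tx":-2,"ty":-2}]'
python3 -m creep '[{"grip":-0.09,"tx":-2,"ty":-2},{"grip":-0.09,"tx":-2,"ty":-2},{"grip":-0.09,"tx":-2,"ty":-2},{"grip":-0.09,"tx":-2,"ty":-2},{"grip":-0.09,"tx":-2,"ty":-2},{"grip":-0.09,"tx":-2,"ty":-2},{"grip":-0.09,"tx":-2,"ty":-2},{"grip":-0.09,"tx":-2,"ty":-2}]'
python3 -m creep '[{"grip":-0.09,"spin":-6.3},{"grip":-0.09,"spin":-6.3},{"grip":-0.09,"spin":-6.3},{"grip":-0.09,"spin":-6.3},{"grip":-0.09,"spin":-6.3},{"grip":-0.09,"spin":-6.3},{"grip":-0.09,"spin":-6.3},{"grip":-0.09,"spin":-6.3}]'
python3 -c "
from h import *
goto(.066,-.0005,.10)"
```

```text
clk 0.1 tool cm [-49.15 -49.21  13.89] spin -50.42 box mm [   4.5 -693.5] z 238.0 F [0.6 0.5 0.4] open mm 87.8 ff 0.0 q [-1.29  0.69 -0.19  1.57  0.16  0.9  -0.22]$[0]: bad value
$[0]: bad value
$[0]: bad value
$[0]: bad value
```

```bash
python3 -m creep '[{"grip":-0.09,"tx":-2,"ty":-2,"tz":0,"spin":0},{"grip":-0.09,"tx":-2,"ty":-2,"tz":0,"spin":0},{"grip":-0.09,"tx":-2,"ty":-2,"tz":0,"spin":0},{"grip":-0.09,"tx":-2,"ty":-2,"tz":0,"spin":0},{"grip":-0.09,"tx":-2,"ty":-2,"tz":0,"spin":0},{"grip":-0.09,"tx":-2,"ty":-2,"tz":0,"spin":0},{"grip":-0.09,"tx":-2,"ty":-2,"tz":0,"spin":0},{"grip":-0.09,"tx":-2,"ty":-2,"tz":0,"spin":0}]' 5
python3 -c "
from h import *
goto(.066,-.0005,.238)"
```

```text
clock: 0.77
tool_pos: [0.2712, 0.409, 0.2385]
eef_rot: [0.125, 0.992, -0.0, -0.0]
contact_force: [0.5, -0.7, 0.4]
opening: 0.458
finger_force: 0.0
clk 0.7667 tool cm [-33.08 -33.16   0.07] spin -50.41 box mm [  24.5 -467.1] z 238.5 F [ 0.5 -0.7  0.4] open mm 40.3 ff 0.0 q [-0.93  0.52 -0.22  1.96  0.18  0.68  0.05]
```

```bash
python3 -m creep '[{"grip":-0.09,"tx":-2,"ty":-2,"tz":0,"spin":0},{"grip":-0.09,"tx":-2,"ty":-2,"tz":0,"spin":0},{"grip":-0.09,"tx":-2,"ty":-2,"tz":0,"spin":0},{"grip":-0.09,"tx":-2,"ty":-2,"tz":0,"spin":0},{"grip":-0.09,"tx":-2,"ty":-2,"tz":0,"spin":0},{"grip":-0.09,"tx":-2,"ty":-2,"tz":0,"spin":0},{"grip":-0.09,"tx":-2,"ty":-2,"tz":0,"spin":0},{"grip":-0.09,"tx":-2,"ty":-2,"tz":0,"spin":0}]' | head -1
python3 -m creep '[{"grip":-0.09,"tx":-2,"ty":-2,"tz":0,"spin":0},{"grip":-0.09,"tx":-2,"ty":-2,"tz":0,"spin":0},{"grip":-0.09,"tx":-2,"ty":-2,"tz":0,"spin":0},{"grip":-0.09,"tx":-2,"ty":-2,"tz":0,"spin":0},{"grip":-0.09,"tx":-2,"ty":-2,"tz":0,"spin":0},{"grip":-0.09,"tx":-2,"ty":-2,"tz":0,"spin":0},{"grip":-0.09,"tx":-2,"ty":-2,"tz":0,"spin":0},{"grip":-0.09,"tx":-2,"ty":-2,"tz":0,"spin":0}]' | head -1
python3 -m creep '[{"grip":-0.09,"tx":0,"ty":0,"tz":1,"spin":-6.3},{"grip":-0.09,"tx":0,"ty":0,"tz":1,"spin":-6.3},{"grip":-0.09,"tx":0,"ty":0,"tz":1,"spin":-6.3},{"grip":-0.09,"tx":0,"ty":0,"tz":1,"spin":-6.3},{"grip":-0.09,"tx":0,"ty":0,"tz":1,"spin":-6.3},{"grip":-0.09,"tx":0,"ty":0,"tz":1,"spin":-6.3},{"grip":-0.09,"tx":0,"ty":0,"tz":1,"spin":-6.3},{"grip":-0.09,"tx":0,"ty":0,"tz":1,"spin":-6.3}]' | head -1
python3 -c "
from h import *
goto(.066,-.0005,.10)"
```

```text
clock: 1.43
clock: 2.1
clock: 2.77
clk 2.7667 tool cm [ 0.23 -1.72  5.8 ] spin 0.27 box mm [ 63.8 -17.7] z 158.0 F [ 0.8  0.5 -0.5] open mm 39.7 ff 0.0 q [ 0.15  0.69 -0.45  2.    0.54  0.57  1.52]
```

```bash
python3 -m creep '[{"grip":-0.09,"tx":0.12,"ty":-0.86,"tz":2,"spin":0.27},{"grip":-0.09,"tx":0.11,"ty":-0.86,"tz":2,"spin":0},{"grip":-0.09,"tx":0,"ty":0,"tz":1.8,"spin":0},{"grip":-0.09,"tx":0,"ty":0,"tz":0,"spin":0}]' | head -1
python3 -c "
from h import *
goto(.066,-.0005,.009)
for n,sl in (('top',np.s_[120:300,180:360]),('side',np.s_[130:310,160:380])):
    im,d=optics.snapshot(n); np.save(f'pics/{n}1.npy',d); c=im[sl][:,:,::-1]; cv2.imwrite(f'pics/{n}1.png',cv2.resize(c,None,fx=2.6,fy=2.6))
"
```

```text
clock: 3.1
clk 3.1 tool cm [-0.23 -0.06  8.89] spin -0.34 box mm [67.9 -0.9] z 97.9 F [-0.7  0.1 -0.6] open mm 40.1 ff 0.0 q [ 0.12  0.79 -0.36  2.02  0.63  0.44  1.47]
```

View pics/side1.png

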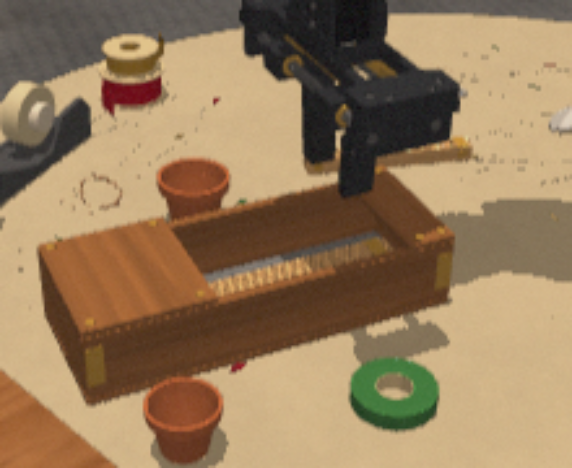

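The side view shows the open fingers above the box opening, near its narrow end. The tips are at about (320,160) and (355,185) in the crop and straddle the rule below. The pots and tape are untouched. Next is the descent.

```bash
python3 -m creep '[{"grip":-0.09,"tx":-0.23,"ty":-0.06,"tz":1,"spin":-0.3},{"grip":-0.09,"tx":0,"ty":0,"tz":1.5,"spin":0},{"grip":-0.09,"tx":0,"ty":0,"tz":1.5,"spin":0},{"grip":-0.09,"tx":0,"ty":0,"tz":1.5,"spin":0},{"grip":-0.09,"tx":0,"ty":0,"tz":1.5,"spin":0},{"grip":-0.09,"tx":0,"ty":0,"tz":1,"spin":0},{"grip":-0.09,"tx":0,"ty":0,"tz":0.5,"spin":0},{"grip":-0.09,"tx":0,"ty":0,"tz":0.2,"spin":0}]'
python3 -c "
from h import *
goto(.066,-.0005,.009)"
```

```text
clock: 3.87
tool_pos: [0.5117, 0.007, 0.0135]
eef_rot: [-0.309, 0.951, 0.0, 0.0]
contact_force: [0.5, -0.2, 0.5]
opening: 0.457
finger_force: 0.0
clk 3.8667 tool cm [0.3  0.04 0.45] spin 0.05 box mm [63.  -0.2] z 13.5 F [ 0.5 -0.2  0.5] open mm 40.2 ff 0.0 q [ 0.01  0.94 -0.19  2.04  0.74  0.23  1.37]
```

```bash
python3 -m creep '[{"grip":-0.09,"tx":0.1,"ty":0,"tz":0.2,"spin":0},{"grip":-0.09,"tx":0,"ty":0,"tz":0.1,"spin":0},{"grip":-0.09,"tx":0,"ty":0,"tz":0,"spin":0}]' 
python3 -m creep '[{"grip":-1,"tx":0,"ty":0,"tz":0,"spin":0},{"grip":-1,"tx":0,"ty":0,"tz":0,"spin":0},{"grip":-1,"tx":0,"ty":0,"tz":0,"spin":0},{"grip":-1,"tx":0,"ty":0,"tz":0,"spin":0}]' 6
python3 -c "
from h import *
goto(.026,-.0005,.009)"
```

```text
clock: 4.12
tool_pos: [0.5109, 0.0058, 0.0111]
eef_rot: [-0.309, 0.951, -0.0, 0.0]
contact_force: [1.2, -0.5, -0.5]
opening: 0.456
finger_force: 0.0
clock: 4.45
tool_pos: [0.5108, 0.0059, 0.011]
eef_rot: [-0.309, 0.951, -0.0, 0.0]
contact_force: [1.4, -0.2, 2.7]
opening: 0.273
finger_force: 6.0
clk 4.45 tool cm [-3.83  0.04  0.2 ] spin 0.01 box mm [64.3  0.2] z 11.0 F [ 1.4 -0.2  2.7] open mm 24.1 ff 6.0 q [ 0.01  0.94 -0.19  2.04  0.74  0.22  1.37]
```

```bash
python3 -m creep '[{"grip":-1,"tx":-0.3,"ty":0,"tz":0,"spin":0},{"grip":-1,"tx":-0.6,"ty":0,"tz":0,"spin":0},{"grip":-1,"tx":-0.7,"ty":0,"tz":0,"spin":0},{"grip":-1,"tx":-0.7,"ty":0,"tz":0,"spin":0},{"grip":-1,"tx":-0.7,"ty":0,"tz":0,"spin":0},{"grip":-1,"tx":-0.6,"ty":0,"tz":0,"spin":0},{"grip":-1,"tx":-0.4,"ty":0,"tz":0,"spin":0},{"grip":-1,"tx":0,"ty":0,"tz":0,"spin":0}]'
python3 -c "
from h import *
goto(.024,-.0005,.009)
for n,sl in (('top',np.s_[120:300,180:360]),('side',np.s_[130:310,160:380])):
    im,d=optics.snapshot(n); np.save(f'pics/{n}2.npy',d); c=im[sl][:,:,::-1]; cv2.imwrite(f'pics/{n}2.png',cv2.resize(c,None,fx=2.6,fy=2.6))
    P=cloud(n,d).reshape(-1,3);B=tobox(P)
    m=(abs(B[:,0]-.0275)<.07)&(abs(B[:,1])<.025)&(P[:,2]>.017)&(P[:,2]<.036); x=B[m,0]*1000
    print(n,np.histogram(x,bins=np.arange(-45,100,8)),x.max())
"
```

```text
clock: 5.12
tool_pos: [0.5433, 0.0294, 0.0109]
eef_rot: [-0.309, 0.951, -0.0, 0.0]
contact_force: [-1.0, -1.0, 4.1]
opening: 0.272
finger_force: 6.0
clk 5.1167 tool cm [-0.02  0.04  0.19] spin -0.0 box mm [24.2 -0. ] z 10.9 F [-1.  -1.   4.1] open mm 23.9 ff 6.0 q [ 0.01  0.96 -0.26  1.94  0.7   0.33  1.39]Traceback (most recent call last):
  File "<string>", line 8, in <module>
    print(n,np.histogram(x,bins=np.arange(-45,100,8)),x.max())
                                                      ~~~~~^^
    return umr_maximum(a, axis, None, out, keepdims, initial, where)
ValueError: zero-size array to reduction operation maximum which has no identity
```

```bash
python3 -c "
from h import *
for n,sl in (('side',np.s_[130:310,160:380]),):
    im,d=optics.snapshot(n); np.save(f'pics/{n}2.npy',d); c=im[sl][:,:,::-1]; cv2.imwrite(f'pics/{n}2.png',cv2.resize(c,None,fx=2.6,fy=2.6))
    P=cloud(n,d).reshape(-1,3);B=tobox(P)
    m=(abs(B[:,0]-.0275)<.07)&(abs(B[:,1])<.012)&(P[:,2]>.017)&(P[:,2]<.036); x=B[m,0]*1000
    print(n,np.histogram(x,bins=np.arange(-45,100,8)))
"
```

```text
side (array([ 0,  0, 19, 27, 24, 25, 28, 32, 23,  0,  0,  0,  0,  0,  0,  0,  0,
        0]), array([-45, -37, -29, -21, -13,  -5,   3,  11,  19,  27,  35,  43,  51,
        59,  67,  75,  83,  91,  99]))
```

View pics/side2.png

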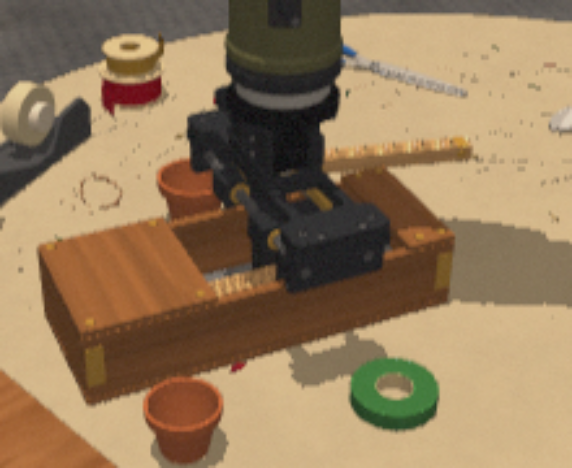

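In the side view the gripper body sits just above the box wall at crop (335,245). The rule shows between the wide cover and the finger at about (240,283), and the bystanders have not moved. Now I'll lift with a light grip so the rule can pivot.

```bash
python3 -m creep '[{"grip":-1,"tx":0,"ty":0,"tz":0,"spin":0},{"grip":-1,"tx":0,"ty":0,"tz":-0.2,"spin":0},{"grip":-1,"tx":0,"ty":0,"tz":-0.3,"spin":0},{"grip":-1,"tx":0,"ty":0,"tz":-0.4,"spin":0},{"grip":-1,"tx":0,"ty":0,"tz":-0.4,"spin":0},{"grip":-1,"tx":0,"ty":0,"tz":-0.4,"spin":0},{"grip":-1,"tx":0,"ty":0,"tz":-0.3,"spin":0},{"grip":-1,"tx":0,"ty":0,"tz":0,"spin":0}]' 3.5
cat >> h.py <<'E'
def slope(tag,png=False,ylim=.011):
    for n in ("side","top"):
        im,d=optics.snapshot(n); P=cloud(n,d); B=tobox(P)
        if png and n=="side": cv2.imwrite(f'pics/{tag}.png',cv2.resize(im[110:310,160:400][:,:,::-1],None,fx=2.4,fy=2.4))
        z=P[...,2]; g=im.astype(int); yel=(g[...,0]-g[...,2]>0)
        for lo,hi in ((-.044,.0),(.0,.05),(.05,.1),(.1,.2)):
            m=(B[...,0]>lo)&(B[...,0]<hi)&(abs(B[...,1])<ylim)&(z>.008)&(z<.2)&(g.max(-1)>70)
            if m.sum()>15:
                x=B[m][:,0];zz=z[m]; k=np.polyfit(x,zz,1); res=abs(zz-np.polyval(k,x)); w=res<=np.percentile(res,75); k=np.polyfit(x[w],zz[w],1)
                print(n,lo,m.sum(),"tilt",np.degrees(np.arctan(k[0])).round(1),"z at mid x",(np.polyval(k,x.mean())*1000).round(1),(x.mean()*1000).round(1),"xrange",(x.min()*1000).round(),(x.max()*1000).round(),"std",(res[w].std()*1000).round(1))
E
python3 -c "
from h import *
goto(.024,-.0005,.05); slope('lift1',True)"
```

```text
clock: 5.88
tool_pos: [0.5433, 0.0294, 0.0314]
eef_rot: [-0.309, 0.951, -0.0, 0.001]
contact_force: [0.4, 1.0, -0.9]
opening: 0.271
finger_force: 3.5
clk 5.8833 tool cm [-0.03  0.05 -1.86] spin -0.0 box mm [24.2  0. ] z 31.4 F [ 0.4  1.  -0.9] open mm 23.8 ff 3.5 q [ 0.03  0.93 -0.29  1.94  0.68  0.37  1.41]
side -0.044 137 tilt 8.9 z at mid x 39.3 -16.1 xrange -33.0 -0.0 std 4.1
side 0.0 86 tilt 10.7 z at mid x 43.7 12.7 xrange 0.0 44.0 std 3.1
side 0.1 67 tilt -2.1 z at mid x 61.1 126.9 xrange 112.0 137.0 std 2.1
```

View pics/lift1.png

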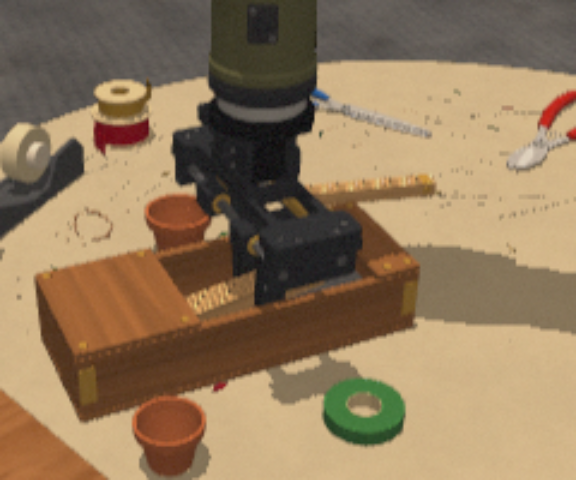

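The side view shows the rule sloping up from under the wide cover at crop (215,295). The measured tilt of about 9° matches a pivot with end0 on the floor. I'll keep lifting.

```bash
python3 -m creep '[{"grip":-1,"tx":0,"ty":0,"tz":-0.2,"spin":0},{"grip":-1,"tx":0,"ty":0,"tz":-0.3,"spin":0},{"grip":-1,"tx":0,"ty":0,"tz":-0.4,"spin":0},{"grip":-1,"tx":0,"ty":0,"tz":-0.4,"spin":0},{"grip":-1,"tx":0,"ty":0,"tz":-0.4,"spin":0},{"grip":-1,"tx":0,"ty":0,"tz":-0.3,"spin":0},{"grip":-1,"tx":0,"ty":0,"tz":-0.1,"spin":0},{"grip":-1,"tx":0,"ty":0,"tz":0,"spin":0}]'
python3 -c "
from h import *
goto(.024,-.0005,.05); slope('lift2',True)"
```

```text
clock: 6.65
tool_pos: [0.5432, 0.0294, 0.0521]
eef_rot: [-0.309, 0.951, -0.0, 0.0]
contact_force: [-0.5, -0.4, -0.9]
opening: 0.274
finger_force: 3.5
clk 6.65 tool cm [-0.04  0.04  0.21] spin -0.0 box mm [24.4 -0.1] z 52.1 F [-0.5 -0.4 -0.9] open mm 24.1 ff 3.5 q [ 0.05  0.89 -0.32  1.93  0.66  0.42  1.43]
side -0.044 160 tilt 18.2 z at mid x 53.3 -19.2 xrange -39.0 -0.0 std 0.9
side 0.0 92 tilt 17.0 z at mid x 62.2 12.7 xrange 0.0 44.0 std 2.2
side 0.1 82 tilt -1.7 z at mid x 61.1 124.9 xrange 109.0 139.0 std 1.7
```

View pics/lift2.png

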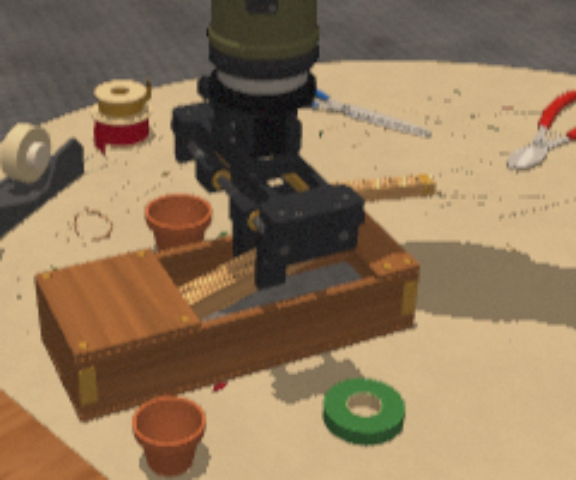

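Tilt is about 17.5°, and the rule's end clears the narrow cover's height. In the crop the rule shows at (190,290) to (250,260), with a gap below the wide cover's edge. I'll firm the grip and draw it out along its own axis.

```bash
python3 -m creep '[{"grip":-1,"tx":0,"ty":0,"tz":0,"spin":0},{"grip":-1,"tx":0,"ty":0,"tz":-0.15,"spin":0},{"grip":-1,"tx":0,"ty":0,"tz":-0.2,"spin":0},{"grip":-1,"tx":0.4,"ty":0,"tz":-0.13,"spin":0},{"grip":-1,"tx":0.6,"ty":0,"tz":-0.19,"spin":0},{"grip":-1,"tx":0.6,"ty":0,"tz":-0.19,"spin":0},{"grip":-1,"tx":0.4,"ty":0,"tz":-0.13,"spin":0},{"grip":-1,"tx":0,"ty":0,"tz":0,"spin":0}]' 22
python3 -c "
from h import *
goto(.11,-.0005,.08); slope('draw1')"
```

```text
clock: 7.42
tool_pos: [0.5255, 0.0163, 0.0618]
eef_rot: [-0.309, 0.951, -0.0, -0.001]
contact_force: [0.3, -0.6, -1.6]
opening: 0.268
finger_force: 22.0
clk 7.4167 tool cm [ 6.37  0.11 -1.8 ] spin -0.04 box mm [46.3  0.2] z 61.8 F [ 0.3 -0.6 -1.6] open mm 23.6 ff 22.0 q [ 0.07  0.86 -0.32  1.98  0.67  0.4   1.43]
side -0.044 165 tilt 15.9 z at mid x 55.5 -20.3 xrange -40.0 -0.0 std 0.3
side 0.0 200 tilt 17.6 z at mid x 68.6 22.7 xrange 0.0 49.0 std 1.2
side 0.1 73 tilt 2.3 z at mid x 60.9 119.1 xrange 100.0 136.0 std 3.3
```

```bash
python3 -m creep '[{"grip":-1,"tx":0.5,"ty":0,"tz":-0.15,"spin":0},{"grip":-1,"tx":0.7,"ty":0,"tz":-0.21,"spin":0},{"grip":-1,"tx":0.8,"ty":0,"tz":-0.24,"spin":0},{"grip":-1,"tx":0.8,"ty":0,"tz":-0.24,"spin":0},{"grip":-1,"tx":0.8,"ty":0,"tz":-0.24,"spin":0},{"grip":-1,"tx":0.7,"ty":0,"tz":-0.21,"spin":0},{"grip":-1,"tx":0.5,"ty":0,"tz":-0.15,"spin":0},{"grip":-1,"tx":0,"ty":0,"tz":0,"spin":0}]'
python3 -c "
from h import *
goto(.125,-.0005,.08); slope('draw2')"
```

```text
clock: 8.18
tool_pos: [0.4867, -0.0118, 0.0763]
eef_rot: [-0.309, 0.951, -0.0, -0.001]
contact_force: [0.1, 0.3, -1.8]
opening: 0.271
finger_force: 22.0
clk 8.1833 tool cm [ 3.08  0.13 -0.36] spin -0.06 box mm [94.2  0.6] z 76.3 F [ 0.1  0.3 -1.8] open mm 23.8 ff 22.0 q [ 0.11  0.81 -0.29  2.1   0.7   0.33  1.43]
side -0.044 170 tilt 14.8 z at mid x 56.2 -20.0 xrange -40.0 -0.0 std 0.3
side 0.0 207 tilt 16.7 z at mid x 69.2 25.0 xrange 1.0 50.0 std 0.3
side 0.05 185 tilt 17.8 z at mid x 83.4 72.0 xrange 50.0 97.0 std 0.9
side 0.1 87 tilt -0.3 z at mid x 61.1 121.9 xrange 100.0 146.0 std 1.8
top -0.044 231 tilt 15.9 z at mid x 57.5 -21.9 xrange -44.0 -0.0 std 0.4
```

```bash
python3 -m creep '[{"grip":-1,"tx":0.5,"ty":0,"tz":-0.15,"spin":0},{"grip":-1,"tx":0.7,"ty":0,"tz":-0.21,"spin":0},{"grip":-1,"tx":0.7,"ty":0,"tz":-0.21,"spin":0},{"grip":-1,"tx":0.5,"ty":0,"tz":-0.15,"spin":0},{"grip":-1,"tx":0.3,"ty":0,"tz":-0.1,"spin":0},{"grip":-1,"tx":0,"ty":0,"tz":0,"spin":0}]'
python3 -c "
from h import *
goto(.125,-.0005,.14); slope('draw3',True)"
```

```text
clock: 8.78
tool_pos: [0.4652, -0.0273, 0.0844]
eef_rot: [-0.309, 0.951, -0.0, -0.0]
contact_force: [0.2, 0.4, -2.0]
opening: 0.267
finger_force: 22.0
clk 8.7833 tool cm [ 0.43  0.12 -5.55] spin -0.04 box mm [120.7   0.7] z 84.4 F [ 0.2  0.4 -2. ] open mm 23.5 ff 22.0 q [ 0.13  0.78 -0.27  2.15  0.72  0.29  1.43]
side -0.044 111 tilt 18.6 z at mid x 58.6 -12.4 xrange -23.0 -0.0 std 0.8
side 0.0 200 tilt 15.7 z at mid x 69.7 24.6 xrange 0.0 49.0 std 0.3
side 0.05 207 tilt 17.4 z at mid x 84.5 75.2 xrange 50.0 100.0 std 0.4
side 0.1 191 tilt -49.7 z at mid x 78.6 116.6 xrange 100.0 169.0 std 4.6
top -0.044 130 tilt 18.9 z at mid x 60.7 -13.1 xrange -39.0 -0.0 std 2.4
top 0.0 260 tilt 16.1 z at mid x 71.3 23.7 xrange 0.0 48.0 std 0.5
```

View pics/draw3.png

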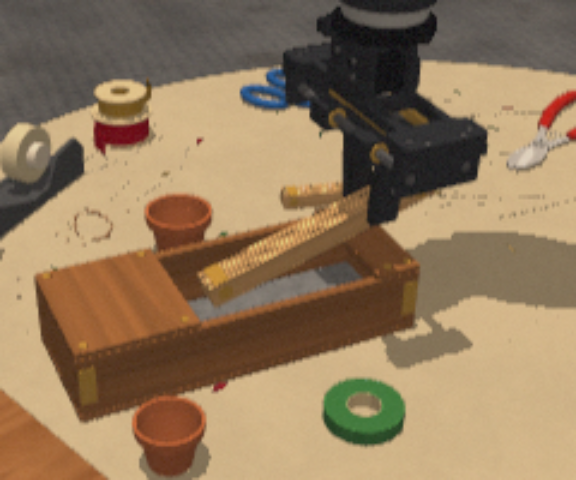

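The rule is fully out from under the covers. Its low end is at crop (215,290), about 22 mm past the wide cover's edge, and it is tilted about 17°. I'll lift it clear, move it back over the box, and then level it by touching the low end lightly on the wide cover.

```bash
python3 -m creep '[{"grip":-1,"tx":0,"ty":0,"tz":-0.5,"spin":0},{"grip":-1,"tx":0,"ty":0,"tz":-1,"spin":0},{"grip":-1,"tx":0,"ty":0,"tz":-1.2,"spin":0},{"grip":-1,"tx":0,"ty":0,"tz":-1.2,"spin":0},{"grip":-1,"tx":0,"ty":0,"tz":-1,"spin":0},{"grip":-1,"tx":-0.4,"ty":0,"tz":-0.5,"spin":0},{"grip":-1,"tx":-0.8,"ty":0,"tz":-0.2,"spin":0},{"grip":-1,"tx":-1.0,"ty":0,"tz":0,"spin":0}]' |head -2
python3 -m creep '[{"grip":-1,"tx":-1.0,"ty":0,"tz":0,"spin":0},{"grip":-1,"tx":-1.2,"ty":0,"tz":0,"spin":0},{"grip":-1,"tx":-1.2,"ty":0,"tz":0,"spin":0},{"grip":-1,"tx":-1.1,"ty":0,"tz":0,"spin":0},{"grip":-1,"tx":-0.8,"ty":0,"tz":0,"spin":0},{"grip":-1,"tx":-0.5,"ty":0,"tz":0,"spin":0},{"grip":-1,"tx":0,"ty":0,"tz":0,"spin":0}]'
python3 -c "
from h import *
goto(.036,-.0005,.112); slope('over')"
```

```text
clock: 9.55
tool_pos: [0.4846, -0.0133, 0.1406]
clock: 10.13
tool_pos: [0.5319, 0.022, 0.1398]
eef_rot: [-0.31, 0.951, 0.0, 0.0]
contact_force: [-0.6, 0.8, -1.4]
opening: 0.272
finger_force: 22.0
clk 10.1333 tool cm [-0.18 -0.01  2.78] spin 0.07 box mm [37.9 -0.6] z 139.8 F [-0.6  0.8 -1.4] open mm 24.0 ff 22.0 q [ 0.14  0.75 -0.45  1.93  0.56  0.59  1.52]
side -0.044 178 tilt 16.0 z at mid x 135.9 -21.5 xrange -44.0 -0.0 std 0.3
side 0.0 145 tilt 16.3 z at mid x 147.6 18.5 xrange 0.0 40.0 std 0.3
side 0.1 131 tilt 1.0 z at mid x 61.0 117.9 xrange 100.0 137.0 std 1.5
```

```bash
python3 -m creep '[{"grip":-1,"tx":0,"ty":0,"tz":0.4,"spin":0},{"grip":-1,"tx":0,"ty":0,"tz":0.7,"spin":0},{"grip":-1,"tx":0,"ty":0,"tz":0.7,"spin":0},{"grip":-1,"tx":0,"ty":0,"tz":0.5,"spin":0},{"grip":-1,"tx":0,"ty":0,"tz":0.4,"spin":0},{"grip":-1,"tx":0,"ty":0,"tz":0.2,"spin":0},{"grip":-1,"tx":0,"ty":0,"tz":0,"spin":0}]' |head -2
python3 -m creep '[{"grip":-1,"tx":0,"ty":0,"tz":0,"spin":0},{"grip":-1,"tx":0,"ty":0,"tz":0.2,"spin":0},{"grip":-1,"tx":0,"ty":0,"tz":0.3,"spin":0},{"grip":-1,"tx":0,"ty":0,"tz":0.4,"spin":0},{"grip":-1,"tx":0,"ty":0,"tz":0.4,"spin":0},{"grip":-1,"tx":0,"ty":0,"tz":0.3,"spin":0},{"grip":-1,"tx":0,"ty":0,"tz":0.2,"spin":0},{"grip":-1,"tx":0,"ty":0,"tz":0,"spin":0}]' 4.5
python3 -c "
from h import *
goto(.036,-.0005,.0705); slope('lev1')"
```

```text
clock: 10.82
tool_pos: [0.5305, 0.0205, 0.1106]
clock: 11.48
tool_pos: [0.5306, 0.0205, 0.0927]
eef_rot: [-0.309, 0.951, 0.0, -0.0]
contact_force: [0.2, 0.4, -1.6]
opening: 0.272
finger_force: 4.5
clk 11.4833 tool cm [-0.37  0.03  2.22] spin 0.01 box mm [39.7 -0.2] z 92.7 F [ 0.2  0.4 -1.6] open mm 24.0 ff 4.5 q [ 0.1   0.82 -0.38  1.96  0.62  0.48  1.47]
side -0.044 169 tilt 9.7 z at mid x 94.9 -22.5 xrange -44.0 -0.0 std 0.2
side 0.0 152 tilt 9.6 z at mid x 102.5 19.3 xrange 0.0 42.0 std 0.7
side 0.1 127 tilt -0.5 z at mid x 60.9 117.7 xrange 100.0 138.0 std 1.3
```

```bash
python3 -m creep '[{"grip":-1,"tx":0,"ty":0,"tz":0.2,"spin":0},{"grip":-1,"tx":0,"ty":0,"tz":0.3,"spin":0},{"grip":-1,"tx":0,"ty":0,"tz":0.4,"spin":0},{"grip":-1,"tx":0,"ty":0,"tz":0.4,"spin":0},{"grip":-1,"tx":0,"ty":0,"tz":0.4,"spin":0},{"grip":-1,"tx":0,"ty":0,"tz":0.2,"spin":0},{"grip":-1,"tx":0,"ty":0,"tz":0.1,"spin":0},{"grip":-1,"tx":0,"ty":0,"tz":0,"spin":0}]' |head -2
python3 -c "
from h import *
goto(.036,-.0005,.0685); slope('lev2',True)"
```

```text
clock: 12.25
tool_pos: [0.5307, 0.0206, 0.0729]
clk 12.25 tool cm [-0.36  0.03  0.44] spin 0.0 box mm [39.6 -0.2] z 72.9 F [ 0.5  0.7 -0.3] open mm 24.1 ff 4.5 q [ 0.08  0.85 -0.35  1.97  0.65  0.44  1.44]
side -0.044 157 tilt 1.5 z at mid x 83.6 -22.0 xrange -44.0 -0.0 std 0.2
side 0.0 141 tilt 3.6 z at mid x 85.3 19.7 xrange 0.0 45.0 std 1.2
side 0.1 125 tilt -0.8 z at mid x 61.0 119.1 xrange 101.0 137.0 std 1.4
```

View pics/lev2.png

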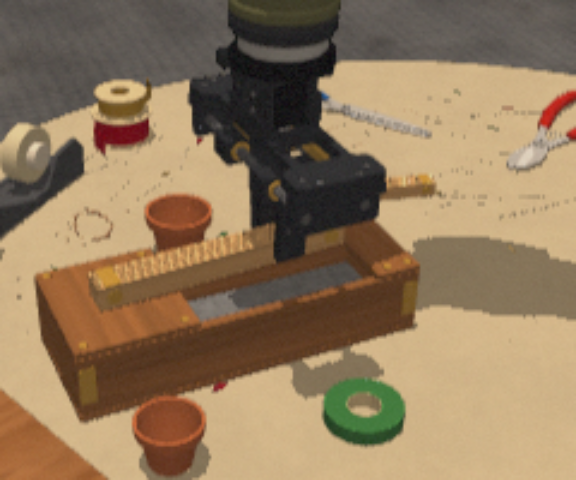

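The rule is almost level, with end0 resting lightly on the wide cover at crop (105,290). I'll lower it a touch more, firm the grip, then lift.

```bash
python3 -m creep '[{"grip":-1,"tx":0,"ty":0,"tz":0.1,"spin":0},{"grip":-1,"tx":0,"ty":0,"tz":0.12,"spin":0},{"grip":-1,"tx":0,"ty":0,"tz":0,"spin":0}]' |head -2
python3 -m creep '[{"grip":-1,"tx":0,"ty":0,"tz":0,"spin":0},{"grip":-1,"tx":0,"ty":0,"tz":0,"spin":0},{"grip":-1,"tx":0,"ty":0,"tz":-0.3,"spin":0},{"grip":-1,"tx":0,"ty":0,"tz":-0.7,"spin":0},{"grip":-1,"tx":0,"ty":0,"tz":-1.2,"spin":0},{"grip":-1,"tx":0.1,"ty":0,"tz":-1.5,"spin":0},{"grip":-1,"tx":0.2,"ty":0,"tz":-1.5,"spin":0},{"grip":-1,"tx":0.2,"ty":0,"tz":-1.2,"spin":0}]' 35 | head -2
python3 -m creep '[{"grip":-1,"tx":0.1,"ty":0,"tz":-1,"spin":0},{"grip":-1,"tx":0,"ty":0,"tz":-0.5,"spin":0},{"grip":-1,"tx":0,"ty":0,"tz":-0.3,"spin":0},{"grip":-1,"tx":0,"ty":0,"tz":0,"spin":0},{"grip":-1,"tx":0,"ty":0,"tz":0,"spin":0},{"grip":-1,"tx":0,"ty":0,"tz":0,"spin":0}]'
python3 -c "
from h import *
goto(.045,-.0005,.15); slope('final',True)
P=cloud('side',optics.snapshot('side')[1]);B=tobox(P);m=(abs(B[...,1])<.012)&(P[...,2]>.12)&(P[...,2]<.18)&(B[...,0]<.03)&(B[...,0]>-.2);b=B[m][:,0];z=P[m][:,2];k=np.polyfit(b,z,1);print(b.min(),b.max(),np.degrees(k[0]),np.polyval(k,-.1)-.02)"
```

```text
clock: 12.6
tool_pos: [0.5309, 0.0206, 0.0709]
clock: 13.27
tool_pos: [0.5269, 0.0176, 0.1365]
clock: 13.77
tool_pos: [0.5256, 0.017, 0.1524]
eef_rot: [-0.309, 0.951, 0.0, -0.001]
contact_force: [-0.7, -0.3, -1.2]
opening: 0.267
finger_force: 35.0
clk 13.7667 tool cm [-0.08  0.03  0.24] spin 0.01 box mm [45.8 -0.2] z 152.4 F [-0.7 -0.3 -1.2] open mm 23.5 ff 35.0 q [ 0.16  0.72 -0.47  1.94  0.55  0.61  1.54]
side -0.044 155 tilt 1.9 z at mid x 163.3 -22.0 xrange -44.0 -0.0 std 0.2
side 0.0 142 tilt 1.4 z at mid x 164.7 22.6 xrange 0.0 49.0 std 0.2
side 0.05 48 tilt -1.4 z at mid x 165.2 83.9 xrange 68.0 100.0 std 5.9
side 0.1 136 tilt 1.5 z at mid x 61.0 117.7 xrange 100.0 137.0 std 1.8
-0.10198543323084355 0.029979194969602534 2.4783966577766803 0.1393187198192009
```

View pics/final.png

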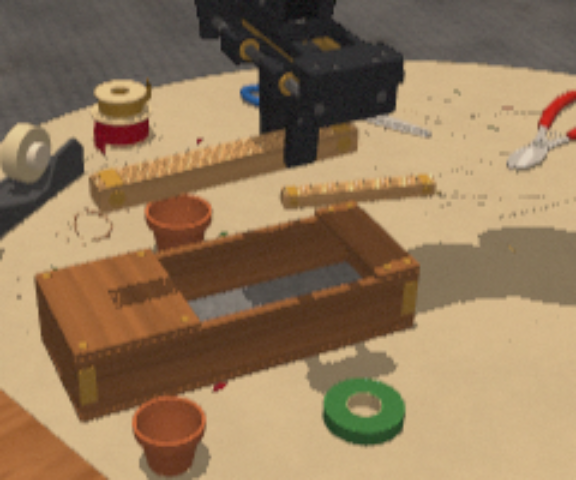

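The rule is held nearly level (about 2°) above the box, spanning box x from -102 to about +98 mm with roughly 77 mm of air beneath. The pots and tape are where they started.

```bash
python3 -m creep '[{"grip":-1,"tx":0,"ty":0,"tz":0,"spin":0},{"grip":-1,"tx":0,"ty":0,"tz":0,"spin":0},{"grip":-1,"tx":0,"ty":0,"tz":0,"spin":0},{"grip":-1,"tx":0,"ty":0,"tz":0,"spin":0}]' | head -2; python3 -c "
from h import *
print(workorder.finish_job())"
```

```text
clock: 14.25
tool_pos: [0.526, 0.017, 0.153]
the job is handed in; nothing more can be done
None
```

The rule is out of the box and held still above it, within about 2° of level and with roughly 77 mm of air beneath it; the pots and tape look unmoved, and I handed the job in at 14.25 s with no verdict shown.

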